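Set out the wax-sealed samples on the tasting board

TASK

Lay out the cellar tasting: stand each of the four wax-sealed sample bottles upright in the bottle coaster of its own wax colour (red, blue, yellow, white) on the wooden tasting board, setting them down rather than dropping them. Leave the two unwaxed bottles, the one with the bare cork and the one with the black screw cap, standing where they are on the mat.

Things in the scene. Friction and masses are not known exactly. Their poses are not given: they have to be found in the camera images.
- red_bottle_center (a point): Wax-sealed sample bottle, red wax: round dark green glass bottle with a paper label, 48 mm diameter up to 58 mm, shoulder narrowing to a 29 mm wide neck dipped in red wax, 90 mm tall in all, about 0.2 kg, standing upright and loose on the grey mat. This point is on its axis, half-way up (45 mm above its underside); z points up the bottle.
- blue_bottle_center (a point): Wax-sealed sample bottle, blue wax: round dark green glass bottle with a paper label, 48 mm diameter up to 58 mm, shoulder narrowing to a 29 mm wide neck dipped in blue wax, 90 mm tall in all, about 0.2 kg, standing upright and loose on the grey mat. This point is on its axis, half-way up (45 mm above its underside); z points up the bottle.
- yellow_bottle_center (a point): Wax-sealed sample bottle, yellow wax: round dark green glass bottle with a paper label, 48 mm diameter up to 58 mm, shoulder narrowing to a 29 mm wide neck dipped in yellow wax, 90 mm tall in all, about 0.2 kg, standing upright and loose on the grey mat. This point is on its axis, half-way up (45 mm above its underside); z points up the bottle.
- white_bottle_center (a point): Wax-sealed sample bottle, white wax: round dark green glass bottle with a paper label, 48 mm diameter up to 58 mm, shoulder narrowing to a 29 mm wide neck dipped in white wax, 90 mm tall in all, about 0.2 kg, standing upright and loose on the grey mat. This point is on its axis, half-way up (45 mm above its underside); z points up the bottle.
- cork_bottle_center (a point): Unwaxed sample bottle: same 48 mm wide, 90 mm tall green bottle, but closed with a bare brown cork (19 mm wide) and no wax; to be left where it stands on the mat. This point is on its axis, half-way up (45 mm above its underside); z points up.
- cap_bottle_center (a point): Unwaxed sample bottle: same 48 mm wide, 90 mm tall green bottle, but closed with a black screw cap (27 mm wide) and no wax; to be left where it stands on the mat. This point is on its axis, half-way up (45 mm above its underside); z points up.
- red_coaster: Red bottle coaster: shallow round red dish, 76 mm across, 14 mm high, wall 3 mm (68 mm free inside), floor 4 mm thick, fixed on the pale wooden tasting board. Origin at the centre of its underside, z up: a bottle standing in it has its centre 49 mm above this origin.
- blue_coaster: Blue bottle coaster: shallow round blue dish, 76 mm across, 14 mm high, wall 3 mm (68 mm free inside), floor 4 mm thick, fixed on the pale wooden tasting board. Origin at the centre of its underside, z up: a bottle standing in it has its centre 49 mm above this origin.
- yellow_coaster: Yellow bottle coaster: shallow round yellow dish, 76 mm across, 14 mm high, wall 3 mm (68 mm free inside), floor 4 mm thick, fixed on the pale wooden tasting board. Origin at the centre of its underside, z up: a bottle standing in it has its centre 49 mm above this origin.
- white_coaster: White bottle coaster: shallow round white dish, 76 mm across, 14 mm high, wall 3 mm (68 mm free inside), floor 4 mm thick, fixed on the pale wooden tasting board. Origin at the centre of its underside, z up: a bottle standing in it has its centre 49 mm above this origin.
There are look-alikes about, which are no part of the job. Leave any turquoise look-alike of the part that bears yellow_bottle_center alone.

How it is judged:
At the end, for the whole second after the job is handed in: Each waxed bottle stands released and at rest on the floor of the coaster of its own colour: axis within 14 mm of the coaster's centre, centre 44 to 54 mm above the coaster's underside, tilted by less than 0.1 rad; both unwaxed bottles upright and within 20 mm of where they started (horizontal distance between red_bottle_center and red_coaster below 0.014 m and z of red_bottle_center in the frame of red_coaster between 0.044 and 0.054 m and angle between each of red_bottle_center, blue_bottle_center, yellow_bottle_center, white_bottle_center, cork_bottle_center, cap_bottle_center's own z axis and vertical below 0.1 rad and linear speed of each of red_bottle, blue_bottle, yellow_bottle, white_bottle below 0.02 m/s and angular speed of each of red_bottle, blue_bottle, yellow_bottle, white_bottle below 0.2 rad/s and contact force between each of red_bottle, blue_bottle, yellow_bottle, white_bottle and the fingers below 0.1 N and horizontal distance between blue_bottle_center and blue_coaster below 0.014 m and z of blue_bottle_center in the frame of blue_coaster between 0.044 and 0.054 m and horizontal distance between yellow_bottle_center and yellow_coaster below 0.014 m and z of yellow_bottle_center in the frame of yellow_coaster between 0.044 and 0.054 m and horizontal distance between white_bottle_center and white_coaster below 0.014 m and z of white_bottle_center in the frame of white_coaster between 0.044 and 0.054 m and distance of each of cork_bottle_center, cap_bottle_center from where it was at the start of the episode below 0.02 m); the robot touches nothing.
It fails at once if the unwaxed cork bottle is shifted by more than 20 mm or tipped (distance of cork_bottle_center from where it was at the start of the episode above 0.02 m or angle between cork_bottle_center's own z axis and vertical above 0.35 rad).
It fails at once if the unwaxed cap bottle is shifted by more than 20 mm or tipped (distance of cap_bottle_center from where it was at the start of the episode above 0.02 m or angle between cap_bottle_center's own z axis and vertical above 0.35 rad).
It fails at once if a waxed bottle is dropped (falls freely by more than about 20 mm, faster than 0.65 m/s) ((contact force between red_bottle and the arm below 0.05 N and contact force between red_bottle and the fingers below 0.05 N and linear speed of red_bottle above 0.65 m/s) or (contact force between blue_bottle and the arm below 0.05 N and contact force between blue_bottle and the fingers below 0.05 N and linear speed of blue_bottle above 0.65 m/s) or (contact force between yellow_bottle and the arm below 0.05 N and contact force between yellow_bottle and the fingers below 0.05 N and linear speed of yellow_bottle above 0.65 m/s) or (contact force between white_bottle and the arm below 0.05 N and contact force between white_bottle and the fingers below 0.05 N and linear speed of white_bottle above 0.65 m/s)).
It also fails if it takes over 112 s, if anything falls off the work surface, if the arm or the gripper's body presses on something with over 40 N, if the wrist force passes 120 N, or if a joint passes its speed limit or range.

ROBOT

A 6-joint arm with a two-finger parallel gripper is mounted at the origin on the work surface. World frame = base frame: x ahead of the robot, y to its left, z up, the work surface at z = 0. Lengths are in m, angles in rad, forces in N, time in s.
With the tool pointing down it reaches from about 0.275 to 0.725 m from the base axis. Payload 5.6 kg.
Tool frame: the origin (TCP) lies midway between the tips of the shut fingers; the grasp point (between the pads) lies 19 mm behind it (r.pinch_z is the distance from the TCP to the grasp point, in m); z points along the fingers, y is the line along which they close (so a half turn about z gives the same grasp; the last joint's range is limited). The gripper opens to 85 mm and grips with 20 to 120 N. Pads are 22 mm wide; open, the fingers measure 114 mm over their backs; the gripper's body (76 mm by 85 mm) begins 54 mm behind the grasp point. The pads swing forward as they close: fully open they stand 13 mm farther back than shut.
Start: joints at [1.487, 0.255, 0.108, 0, -1.424, -0.285], TCP at [0.198, 0.513, 0.231] pointing down, gripper open.
Joint ranges: [-2.95, 2.95], [-1.21, 1.97], [-1.09, 1.5], [-2.87, 1.71], [-2.94, -0.07], [-3.05, 3.05]. Speed limits (rad/s): [2.57, 2.57, 3.14, 3.14, 3.14, 3.14].

INTERFACE

Orientations are given as a rotation vector (axis times angle).
In Python, from rig import telemetry, snapshot, workorder, models, r gives the robot as it stands.
- The arm moves only by the shell command python3 -m inch 'ROWS' [FORCE]. ROWS is text: rows parted by semicolons, each of 7 numbers parted by spaces: the turn, a rotation vector about the tool's x, y, z normalised to -1 to 1, where 1 is 6 degrees, then the shift along the tool's x, y, z normalised to -1 to 1, where 1 is 0.02 m, then the gripper command: -1 is shut, 1 is fully open, values between are in proportion. In form: wx wy wz x y z claw; .... A call has 1 to 20 rows; each row shifts and turns the commanded pose from where the row before left it, along the tool's axes as they then stand; what a row does not reach is not made up. A row lasts 1/12 s, in which the tool goes at most 41.7 mm and 7.16 degrees, less where a joint would pass 70% of its speed; a pose out of reach is approached as far as the arm can. A call with a number of a shift or a turn outside -1 to 1 is refused whole. A call with a gripper value outside its range is refused whole. The fingers move at their own pace and stop on an object; FORCE is the grip in N (left out, the last holds). Time passes only in rows, so rows that do not move let the fingers close. It gives the time, the measured TCP pose, the force, the opening and the grip force at its end, in the units of the state.
- telemetry.get_state(): the state, without advancing time (a new reading comes with each control period).
- snapshot(name): name is "side" or "top" or "wrist"; returns a dict with "img" (400x640x3 uint8, red, green, blue), "range_z" (400x640 float32, m along the optical axis (not along the pixel's ray), 0 where there is no reading), "camera_matrix" (3x3 intrinsics, pixels), "R" (3x3) and "t" (3): a world point X has camera coordinates R X + t; the wrist camera has in their place "hand_eye" (4x4, takes a point from camera to tool coordinates, whose origin is the TCP and whose axes are the flange's). Camera axes: x right, y down, z forward; pixel columns grow to the right and rows downward; lengths in m; the calibration is good to about 2 mm. A picture is of the moment at which its call begins: read the wrist's pose just before it.
- workorder.hand_in(): hands the job in; it is judged then, once.
Trained networks look in a picture, given as the dict that the camera call returned (one of the last four; its "shot" number tells which), for a name from the list of things; names that differ only in an ending like _2 or _b are one class to them, and where a whole thing is asked for, a point or a joint stands for the part that bears it (a point fixed in the world has none). Each returns a list of dicts, best first, with "score" (0 to 1); they miss things now and then, are a little off and sometimes report something else, mostly with a low value. They report only what shows in the picture. A call takes as long as a camera call. They do not tell look-alikes from the thing itself.
- models.look_for(thing, picture): "bbox" ([left, top, right, bottom] in pixels, round what is visible of it).
The state is a dict: "time_s": time; "joint_pos": joint angles; "joint_velocities": joint speeds; "joint_efforts": joint torques, N m; "tcp_pos": TCP position; "eef_rot": TCP orientation; "wrist_force": force on the tool from outside, world axes, zero at the start; "moment": the same for the moment, N m; "opening": finger opening in m; "grip_force": force on a finger pad.
Only numpy, scipy, OpenCV 4.12 (cv2) and the standard library are available. Lean on these libraries where they do the work, as an engineer would, in place of code of your own. Each camera call takes 0.05 s, during which the arm holds its last target. There are 200 camera calls.

## Working session

There is one attempt and no reset: what is moved stays moved. The work goes in short steps, Python scripts to look and compute and a shell command to move; the robot and the scene stay as the last step left them, time stands still between calls to the robot, and variables do not carry over. Pictures are saved under pics/ and viewed, at most 14 in all, crops included, and the job is handed in when it is done.

```bash
mkdir -p pics; ls
cat > h.py <<'E'
import numpy as np, cv2
from rig import telemetry, snapshot, workorder, models, r
from scipy.spatial.transform import Rotation as Ro
def save(p,n): cv2.imwrite('pics/'+n,cv2.cvtColor(p['img'],cv2.COLOR_RGB2BGR))
def cloud(p,st=None):
    z=p['range_z'];K=p['camera_matrix'];v,u=np.mgrid[:z.shape[0],:z.shape[1]]
    c=np.stack([(u-K[0,2])/K[0,0]*z,(v-K[1,2])/K[1,1]*z,z],-1)
    if 'R' in p: w=(c-p['t'])@p['R']
    else:
        H=np.array(p['hand_eye']);c=c@H[:3,:3].T+H[:3,3]
        w=c@Ro.from_rotvec(st['eef_rot']).as_matrix().T+st['tcp_pos']
    w[z==0]=np.nan
    return w
E
python3 - <<'E'
from h import *
s=telemetry.get_state();print(s['tcp_pos'],s['eef_rot'],s['time_s'],s['opening'])
print(Ro.from_rotvec(s['eef_rot']).as_matrix().round(3))
p=snapshot('top');save(p,'top1.png');w=cloud(p)
for n in ['red','blue','yellow','white','cork','cap']:
  for k in (['_bottle_center','_coaster'] if n not in('cork','cap') else ['_bottle_center']):
    for d in models.look_for(n+k,p)[:3]:
      b=np.array(d['bbox']).astype(int);q=w[b[1]:b[3],b[0]:b[2]].reshape(-1,3)
      q=q[~np.isnan(q[:,0])];zt=np.percentile(q[:,2],98);t=q[(q[:,2]>zt-.008)]
      print(n+k,round(d['score'],2),b,'top',t.mean(0).round(3), 'med',np.median(q,0).round(3))
q=snapshot('side');save(q,'side1.png')
E
```

```text
pics
[0.19804113 0.51255642 0.23039402] [ 3.08640952e+00 -5.75800699e-01 -4.24946986e-04] 0.0 0.08535093408037156
[[ 0.933 -0.361 -0.001]
 [-0.361 -0.933 -0.002]
 [ 0.     0.002 -1.   ]]
red_bottle_center 0.87 [263 213 288 231] top [0.456 0.091 0.093] med [0.455 0.088 0.067]
red_bottle_center 0.46 [167 158 190 180] top [0.596 0.323 0.094] med [0.588 0.319 0.063]
red_bottle_center 0.18 [273 159 292 185] top [0.582 0.075 0.093] med [0.573 0.072 0.064]
blue_bottle_center 0.96 [219 157 245 179] top [0.591 0.198 0.093] med [0.587 0.191 0.061]
blue_coaster 0.88 [416 151 445 179] top [ 0.598 -0.29   0.026] med [ 0.595 -0.292  0.017]
yellow_bottle_center 0.75 [265 261 286 282] top [0.34  0.092 0.091] med [0.339 0.089 0.064]
yellow_bottle_center 0.66 [271 160 293 185] top [0.582 0.075 0.093] med [0.573 0.072 0.062]
yellow_coaster 0.82 [344 148 376 179] top [ 0.604 -0.118  0.025] med [ 0.603 -0.117  0.016]
cap_bottle_center 0.92 [218 209 240 227] top [0.471 0.204 0.093] med [0.466 0.197 0.067]
cap_bottle_center 0.24 [344 201 374 232] top [ 0.473 -0.109  0.025] med [ 0.47  -0.11   0.016]
```

View pics/top1.png

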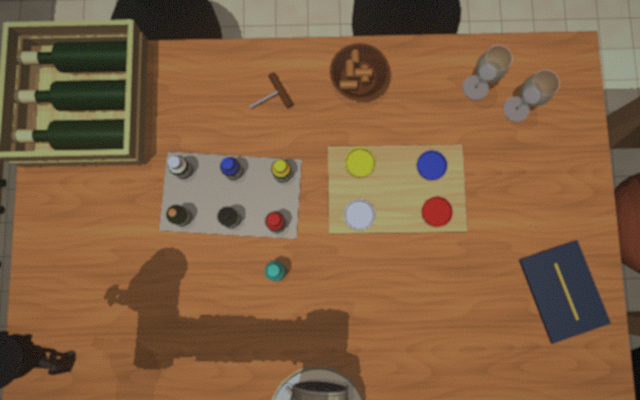

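View pics/side1.png

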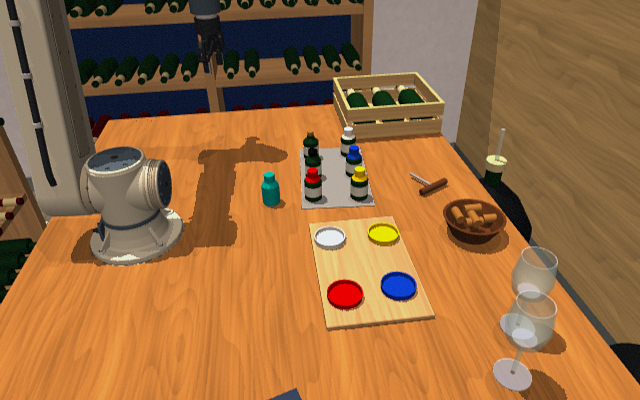

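The top view shows the far mat row as white (178,166), blue (231,167) and yellow (281,169). The near row is cork (178,214), cap (228,216) and red (275,221), with the turquoise look-alike off the mat at (275,270). The coasters are yellow (360,163), blue (432,165), white (360,215) and red (437,211), and the side view agrees. Next I'll measure the centres.

Run:
```python
from h import *
P={'white':(178,166),'blue':(231,167),'yellow':(281,169),'cork':(178,214),'cap':(228,216),'red':(275,221)}
C={'yellow':(360,163),'blue':(432,165),'white':(360,215),'red':(437,211)}
T=snapshot('top');w=cloud(T)
S=snapshot('side');ws=cloud(S)
a=w.reshape(-1,3);b=ws.reshape(-1,3)
print('mat z',np.nanmedian(w[190:194,205:212,2]),'board z',np.nanmedian(w[185:192,390:400,2]))
for n,(u,v) in P.items():
    c=np.nanmedian(w[v-5:v+6,u-5:u+6].reshape(-1,3),0)
    o=[]
    for q in (a,b):
        m=(np.hypot(q[:,0]-c[0],q[:,1]-c[1])<.04)&(q[:,2]>.02)
        t=q[m&(q[:,2]>.087)]; o.append((len(t),t.mean(0).round(3)))
    k=b[(np.hypot(b[:,0]-c[0],b[:,1]-c[1])<.05)&(b[:,2]>.012)&(b[:,2]<.055)]
    # circle fit r=.024 body side view
    from scipy.optimize import least_squares
    f=least_squares(lambda x:np.hypot(k[:,0]-x[0],k[:,1]-x[1])-.024,c[:2],loss='soft_l1',f_scale=.002)
    print(n,o,'fit',f.x.round(3),len(k))
for n,(u,v) in C.items():
    K=T['camera_matrix'];I=T['img'].astype(float)
    patch=I[v-20:v+21,u-20:u+21];m=np.linalg.norm(patch-I[190,395],axis=2)>60
    nl,lab,st,ce=cv2.connectedComponentsWithStats(m.astype(np.uint8));i=lab[20,20]
    q=w[v-20:v+21,u-20:u+21][lab==i];print(n,'coaster',st[i,4],(ce[i]+[u-20,v-20]).round(1),np.nanmean(q,0).round(3),((np.nanmax(q,0)+np.nanmin(q,0))/2).round(3),(np.nanmax(q,0)-np.nanmin(q,0)).round(3))
```

```text
mat z 0.0034381183199585805 board z 0.012494698888826573
white [(123, array([0.597, 0.323, 0.093])), (44, array([0.599, 0.321, 0.093]))] fit [0.6   0.326] 119
blue [(120, array([0.591, 0.197, 0.094])), (54, array([0.593, 0.195, 0.092]))] fit [0.594 0.201] 141
yellow [(117, array([0.582, 0.075, 0.093])), (66, array([0.584, 0.073, 0.092]))] fit [0.585 0.077] 219
cork [(52, array([0.478, 0.324, 0.094])), (22, array([0.479, 0.323, 0.092]))] fit [0.481 0.327] 94
cap [(111, array([0.47 , 0.203, 0.093])), (48, array([0.472, 0.201, 0.093]))] fit [0.473 0.206] 101
red [(119, array([0.456, 0.091, 0.093])), (63, array([0.459, 0.089, 0.093]))] fit [0.459 0.093] 233
yellow coaster 1553 [360.2 164.1] [ 0.601 -0.119  0.015] [ 0.606 -0.12   0.013] [0.108 0.105 0.039]
blue coaster 750 [431.5 164.8] [ 0.594 -0.296  0.019] [ 0.595 -0.295  0.021] [0.079 0.074 0.025]
white coaster 570 [359.  214.8] [ 0.473 -0.112  0.017] [ 0.473 -0.112  0.019] [0.065 0.065 0.02 ]
red coaster 756 [436.7 211.3] [ 0.477 -0.302  0.018] [ 0.478 -0.301  0.021] [0.077 0.074 0.025]
```

```bash
python3 -m inch '0 0 -1 0.5 0 0 1;0 0 -1 0.5 0 0 1;0 0 -1 0.5 0 0 1;0 0 -0.53 0.5 0 0 1;0 0 0 0 0 0 1;0 0 0 0 0 0 1' 40
```

```text
time_s: 1.2
tcp_pos: [0.2373, 0.5046, 0.2312]
eef_rot: [3.141, -0.002, -0.0]
wrist_force: [0.8, 0.9, -0.6]
opening: 0.0852
grip_force: 0.0
```

```bash
python3 -m inch '0 0 0 0.9 1 0 1;0 0 0 0.9 1 0 1;0 0 0 0.9 1 0 1;0 0 0 0.9 1 0 1;0 0 0 0.9 1 0 1;0 0 0 0.9 1 0 1;0 0 0 0.9 1 0 1;0 0 0 0.9 1 0 1;0 0 0 0.9 1 0 1;0 0 0 0.9 1 0 1;0 0 0 0.9 1 0 1;0 0 0 0.9 1 0 1;0 0 0 0.9 1 0 1;0 0 0 0.9 1 0 1;0 0 0 0.9 1 0 1;0 0 0 0.9 1 0 1;0 0 0 0.9 1 0 1;0 0 0 0.5 1 0 1;0 0 0 0.5 1 0 1;0 0 0 0.5 1 0 1' 40
python3 -m inch '0 0 0 0.25 1 0 1;0 0 0 0 0.5 0 1;0 0 0 0 0 0 1;0 0 0 0 0 0 1;0 0 0 0 0 0 1'
python3 - <<'E'
from h import *
s=telemetry.get_state();p=snapshot('wrist');save(p,'w1.png');w=cloud(p,s).reshape(-1,3)
print(s['tcp_pos'],s['joint_pos'])
for n,c in dict(yellow=(.583,.075),red=(.458,.091),blue=(.592,.197),cap=(.471,.202)).items():
    t=w[(np.hypot(w[:,0]-c[0],w[:,1]-c[1])<.04)&(w[:,2]>.085)&(w[:,2]<.1)];
    if len(t):print(n,len(t),t.mean(0).round(4),((t.max(0)+t.min(0))/2).round(4),np.ptp(t,0).round(3))
E
```

```text
time_s: 2.87
tcp_pos: [0.5737, 0.1045, 0.2312]
eef_rot: [-3.142, 0.001, 0.0]
wrist_force: [-0.7, -0.0, 0.2]
opening: 0.0854
grip_force: 0.0
time_s: 3.28
tcp_pos: [0.5782, 0.0759, 0.2314]
eef_rot: [-3.141, -0.002, -0.0]
wrist_force: [-0.5, -0.2, -0.3]
opening: 0.0854
grip_force: 0.0
[0.57817452 0.07590111 0.23141526] [ 3.98293269e-01  3.21234278e-01  1.99428624e-01 -3.26507083e-04
 -1.44864165e+00  1.17362984e+00]
yellow 935 [0.5862 0.0764 0.092 ] [0.5857 0.0765 0.0899] [0.028 0.028 0.009]
red 720 [0.4615 0.0918 0.0917] [0.4599 0.0921 0.0896] [0.028 0.028 0.009]
blue 1016 [0.5945 0.198  0.0917] [0.594  0.1989 0.0899] [0.028 0.029 0.01 ]
cap 53 [0.4824 0.212  0.0901] [0.4806 0.2114 0.0892] [0.012 0.013 0.008]
```

View pics/w1.png

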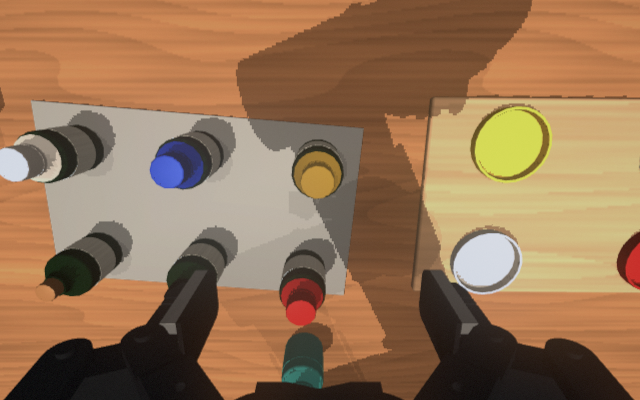

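The wrist view shows yellow at (318,175), blue at (175,165) and red at (302,300), with coasters yellow (511,143) and white (486,262). These match the top view to within about 2 mm, so I'll descend on yellow.

```bash
python3 -m inch '0 0 0 0.37 0 1 1;0 0 0 0 0 1 1;0 0 0 0 0 1 1;0 0 0 0 0 1 1;0 0 0 0 0 1 1;0 0 0 0 0 1 1;0 0 0 0 0 1 1;0 0 0 0 0 1 1;0 0 0 0 0 1 1;0 0 0 0 0 0.9 1;0 0 0 0 0 0 1;0 0 0 0 0 0 -1;0 0 0 0 0 0 -1;0 0 0 0 0 0 -1;0 0 0 0 0 0 -1;0 0 0 0 0 0 -1;0 0 0 0 0 0 -1;0 0 0 0 0 0 -1;0 0 0 0 0 0 -1' 40
```

```text
time_s: 4.92
tcp_pos: [0.5872, 0.0756, 0.0352]
eef_rot: [-3.14, -0.002, -0.006]
wrist_force: [-0.8, 2.5, 6.5]
opening: 0.0464
grip_force: 41.9
```

```bash
python3 -m inch '0 0 0 0 0 -0.5 -1;0 0 0 0 0 -1 -1;0 0 0 0 0 -1 -1;0 0 0 0 0 -1 -1;0 0 0 0 0.3 -0.5 -1;0 0 0 0.1 1 0 -1;0 0 0 0.1 1 0 -1;0 0 0 0.1 1 0 -1;0 0 0 0.1 1 0 -1;0 0 0 0.1 1 0 -1;0 0 0 0.1 1 0 -1;0 0 0 0.1 1 0 -1;0 0 0 0.1 1 0 -1;0 0 0 0 1 0 -1;0 0 0 0 0.4 0 -1;0 0 0 0 0 0 -1;0 0 0 0 0 0 -1;0 0 0 0 0 0 -1'
cat > co.py <<'E'
from h import *
import sys
from scipy.optimize import least_squares
s=telemetry.get_state();p=snapshot('wrist');save(p,sys.argv[1]);w=cloud(p,s).reshape(-1,3)
print(s['tcp_pos'],s['opening'])
for n,c in dict(yellow=(.603,-.118),blue=(.596,-.294),white=(.472,-.111),red=(.478,-.301)).items():
    t=w[(np.hypot(w[:,0]-c[0],w[:,1]-c[1])<.055)&(w[:,2]>.0215)&(w[:,2]<.033)]
    if len(t)<20: continue
    f=least_squares(lambda x:np.hypot(t[:,0]-x[0],t[:,1]-x[1])-.0365,c,loss='soft_l1',f_scale=.002)
    print(n,len(t),f.x.round(4),'rms',np.sqrt(np.mean(f.fun**2)).round(4),'ztop',np.percentile(t[:,2],95).round(4))
E
python3 co.py w2.png
```

```text
time_s: 6.42
tcp_pos: [0.6017, -0.1185, 0.1131]
eef_rot: [-3.141, -0.002, 0.001]
wrist_force: [-0.5, 1.0, -1.9]
opening: 0.0468
grip_force: 41.8
[ 0.60173038 -0.11847153  0.11305915] 0.046787341064463785
yellow 1123 [ 0.6052 -0.1167] rms 0.0011 ztop 0.0262
blue 2082 [ 0.5949 -0.2931] rms 0.0011 ztop 0.0263
white 218 [ 0.476  -0.1116] rms 0.001 ztop 0.0261
red 892 [ 0.4787 -0.2997] rms 0.001 ztop 0.0261
```

View pics/w2.png

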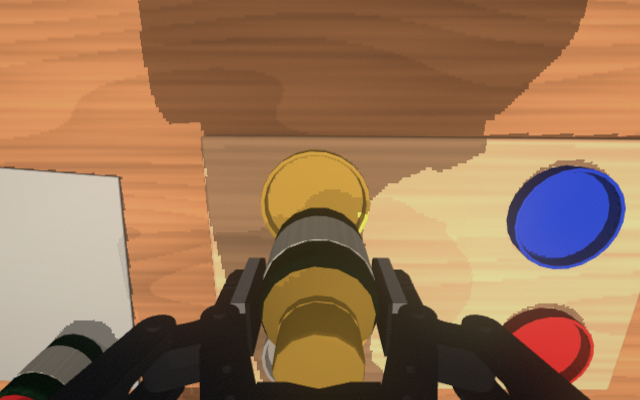

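Yellow is held upright over its coaster at (315,200), with the blue coaster at (567,217). Now I'll lower it.

```bash
python3 -m inch '0 0 0 0.15 -0.07 0.9 -1;0 0 0 0 0 0.9 -1;0 0 0 0 0 0.7 -1;0 0 0 0 0 0.4 -1;0 0 0 0 0 0.15 -1;0 0 0 0 0 0.1 -1;0 0 0 0 0 0 -1;0 0 0 0 0 0 -1'
```

```text
time_s: 7.13
tcp_pos: [0.6057, -0.1175, 0.0513]
eef_rot: [3.141, 0.002, 0.003]
wrist_force: [0.4, 0.2, -2.2]
opening: 0.0471
grip_force: 41.8
```

```bash
python3 -m inch '0 0 0 0 0 0.1 -1;0 0 0 0 0 0.08 -1;0 0 0 0 0 0 -1;0 0 0 0 0 0 -1'
```

```text
time_s: 7.47
tcp_pos: [0.6057, -0.1177, 0.0483]
eef_rot: [3.141, 0.002, 0.003]
wrist_force: [-2.2, 2.0, 5.8]
opening: 0.0468
grip_force: 42.3
```

Contact is felt, so I'll release, rise and go above red.

```bash
python3 -m inch '0 0 0 0 0 0 1;0 0 0 0 0 0 1;0 0 0 0 0 0 1;0 0 0 0 0 0 1;0 0 0 0 0 0 1;0 0 0 0 0 -0.5 1;0 0 0 0 0 -1 1;0 0 0 0 0 -1 1;0 0 0 0 0 -1 1;0 0 0 0 0 -1 1;0 0 0 0 0 -1 1;0 0 0 0 0 -1 1;0 0 0 0 0 -0.5 1;0 0 0 0 0 0 1' && python3 -m inch '0 0 0 -0.7 -1 0 1;0 0 0 -0.7 -1 0 1;0 0 0 -0.7 -1 0 1;0 0 0 -0.7 -1 0 1;0 0 0 -0.7 -1 0 1;0 0 0 -0.7 -1 0 1;0 0 0 -0.7 -1 0 1;0 0 0 -0.7 -1 0 1;0 0 0 -0.7 -1 0 1;0 0 0 -0.7 -1 0 1;0 0 0 -0.25 -0.5 0 1;0 0 0 0 0 0 1;0 0 0 0 0 0 1;0 0 0 0 0 0 1'
cat > bo.py <<'E'
from h import *
import sys
s=telemetry.get_state();p=snapshot('wrist');save(p,sys.argv[1]);w=cloud(p,s).reshape(-1,3)
print(s['tcp_pos'],s['opening'])
for n,c in dict(yellow=(.586,.076),red=(.460,.092),blue=(.594,.199),cap=(.472,.203),white=(.599,.323),cork=(.479,.324),Y=(.605,-.117),B=(.595,-.293),W=(.474,-.111),R=(.479,-.300)).items():
    t=w[(np.hypot(w[:,0]-c[0],w[:,1]-c[1])<.04)&(w[:,2]>.085)&(w[:,2]<.116)];
    if len(t)>200:print(n,len(t),t.mean(0).round(4),((t.max(0)+t.min(0))/2).round(4),np.ptp(t,0).round(3))
E
python3 bo.py w3.png
```

```text
time_s: 8.63
tcp_pos: [0.6064, -0.1179, 0.1901]
eef_rot: [3.141, 0.002, 0.009]
wrist_force: [0.4, 0.2, 0.4]
opening: 0.0852
grip_force: 0.0
time_s: 9.8
tcp_pos: [0.4598, 0.0919, 0.1861]
eef_rot: [3.141, 0.001, -0.001]
wrist_force: [-0.3, -0.6, -0.2]
opening: 0.0855
grip_force: 0.0
[0.45977928 0.09186192 0.18614374] 0.08546736777912078
red 1255 [0.4602 0.0921 0.0919] [0.4591 0.0919 0.09  ] [0.028 0.028 0.01 ]
blue 800 [0.585  0.1977 0.0914] [0.585  0.1989 0.0895] [0.012 0.028 0.009]
cap 1226 [0.4739 0.2036 0.0916] [0.4731 0.2048 0.0896] [0.026 0.027 0.009]
```

View pics/w3.png

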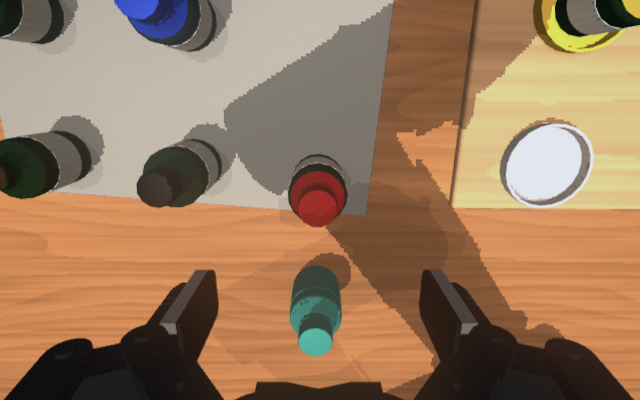

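Red (318,205) is right below the gripper, and yellow stands in its coaster at the top right (590,15). Now I'll descend, grip and lift.

```bash
python3 -m inch '0 0 0 0 0 1 1;0 0 0 0 0 1 1;0 0 0 0 0 1 1;0 0 0 0 0 1 1;0 0 0 0 0 1 1;0 0 0 0 0 1 1;0 0 0 0 0 1 1;0 0 0 0 0 0.5 1;0 0 0 0 0 0 1;0 0 0 0 0 0 -1;0 0 0 0 0 0 -1;0 0 0 0 0 0 -1;0 0 0 0 0 0 -1;0 0 0 0 0 0 -1;0 0 0 0 0 0 -1;0 0 0 0 0 0 -1' 40 && python3 -m inch '0 0 0 0 0 -0.5 -1;0 0 0 0 0 -1 -1;0 0 0 0 0 -1 -1;0 0 0 0 0 -1 -1;0 0 0 0 0 -0.5 -1;0 0 0 0 0 0 -1;0 0 0 0 0 0 -1'
```

```text
time_s: 11.18
tcp_pos: [0.4609, 0.0926, 0.0379]
eef_rot: [-3.141, -0.002, -0.004]
wrist_force: [0.2, 0.1, 6.6]
opening: 0.0471
grip_force: 41.5
time_s: 11.77
tcp_pos: [0.4595, 0.0924, 0.1165]
eef_rot: [-3.141, -0.001, 0.0]
wrist_force: [-0.6, -0.0, -2.2]
opening: 0.0464
grip_force: 41.5
```

```bash
python3 -m inch '0 0 0 0 0.4 0 -1;0 0 0 0.05 1 0 -1;0 0 0 0.05 1 0 -1;0 0 0 0.05 1 0 -1;0 0 0 0.05 1 0 -1;0 0 0 0.05 1 0 -1;0 0 0 0.05 1 0 -1;0 0 0 0.05 1 0 -1;0 0 0 0.05 1 0 -1;0 0 0 0.05 1 0 -1;0 0 0 0.05 1 0 -1;0 0 0 0.05 1 0 -1;0 0 0 0.05 1 0 -1;0 0 0 0.05 1 0 -1;0 0 0 0.05 1 0 -1;0 0 0 0.05 1 0 -1;0 0 0 0.05 1 0 -1;0 0 0 0.05 1 0 -1;0 0 0 0.05 1 0 -1;0 0 0 0 1 0 -1' && python3 -m inch '0 0 0 0 0.2 0 -1;0 0 0 0 0 0 -1;0 0 0 0 0 0 -1;0 0 0 0 0 0 -1'; python3 co.py w4.png
```

```text
time_s: 13.43
tcp_pos: [0.4769, -0.2968, 0.1149]
eef_rot: [-3.14, -0.001, 0.005]
wrist_force: [0.3, 0.1, -2.3]
opening: 0.0468
grip_force: 41.6
time_s: 13.77
tcp_pos: [0.4777, -0.299, 0.116]
eef_rot: [-3.141, -0.002, 0.002]
wrist_force: [-0.1, 0.1, -1.4]
opening: 0.047
grip_force: 41.6
[ 0.47770135 -0.29901892  0.11603839] 0.04695702006816014
yellow 1599 [ 0.6055 -0.1087] rms 0.0054 ztop 0.0318
blue 1356 [ 0.5949 -0.294 ] rms 0.0011 ztop 0.0262
white 1883 [ 0.475 -0.112] rms 0.0011 ztop 0.026
red 1062 [ 0.4782 -0.3008] rms 0.001 ztop 0.0262
```

Aligned within 2 mm. I'll lower from 0.116 to about 0.0505.

```bash
python3 -m inch '0 0 0 0.03 0.07 0.9 -1;0 0 0 0 0 0.9 -1;0 0 0 0 0 0.7 -1;0 0 0 0 0 0.4 -1;0 0 0 0 0 0.15 -1;0 0 0 0 0 0.1 -1;0 0 0 0 0 0 -1;0 0 0 0 0 0 -1' && python3 -m inch '0 0 0 0 0 0.1 -1;0 0 0 0 0 0.05 -1;0 0 0 0 0 0 -1;0 0 0 0 0 0 -1'
```

```text
time_s: 14.48
tcp_pos: [0.4794, -0.3013, 0.0546]
eef_rot: [3.141, 0.002, 0.002]
wrist_force: [0.3, -0.1, -1.7]
opening: 0.0469
grip_force: 41.7
time_s: 14.82
tcp_pos: [0.479, -0.3012, 0.0509]
eef_rot: [3.141, 0.001, 0.001]
wrist_force: [0.1, 0.1, -0.5]
opening: 0.0469
grip_force: 41.8
```

```bash
python3 -m inch '0 0 0 0 0 0.04 -1;0 0 0 0 0 0 -1;0 0 0 0 0 0 1;0 0 0 0 0 0 1;0 0 0 0 0 0 1;0 0 0 0 0 0 1;0 0 0 0 0 0 1;0 0 0 0 0 -0.5 1;0 0 0 0 0 -1 1;0 0 0 0 0 -1 1;0 0 0 0 0 -1 1;0 0 0 0 0 -1 1;0 0 0 0 0 -1 1;0 0 0 0 0 -1 1;0 0 0 0 0 -0.5 1;0 0 0 0 0 0 1' && python3 -m inch '0 0 0 0.2 -1 0 1;0 0 0 0.2 -1 0 1;0 0 0 0.2 -1 0 1;0 0 0 0.2 -1 0 1;0 0 0 0.2 -1 0 1;0 0 0 0.2 -1 0 1;0 0 0 0.2 -1 0 1;0 0 0 0.2 -1 0 1;0 0 0 0.2 -1 0 1;0 0 0 0.2 -1 0 1;0 0 0 0.2 -1 0 1;0 0 0 0.2 -1 0 1;0 0 0 0.2 -1 0 1;0 0 0 0.2 -1 0 1;0 0 0 0.2 -1 0 1;0 0 0 0.2 -1 0 1;0 0 0 0.2 -1 0 1;0 0 0 0.2 -1 0 1;0 0 0 0.2 -1 0 1;0 0 0 0.2 -1 0 1' && python3 -m inch '0 0 0 0.35 -1 0 1;0 0 0 0.35 -1 0 1;0 0 0 0.35 -1 0 1;0 0 0 0.35 -1 0 1;0 0 0 0.35 -0.9 0 1;0 0 0 0 0 0 1;0 0 0 0 0 0 1;0 0 0 0 0 0 1'; python3 bo.py w5.png
```

```text
time_s: 16.15
tcp_pos: [0.48, -0.3018, 0.1931]
eef_rot: [3.139, 0.002, 0.008]
wrist_force: [-0.1, 0.7, -0.6]
opening: 0.0854
grip_force: 0.0
time_s: 17.82
tcp_pos: [0.5579, 0.0999, 0.1886]
eef_rot: [3.141, 0.001, -0.003]
wrist_force: [0.4, 0.2, -0.6]
opening: 0.0854
grip_force: 0.0
time_s: 18.48
tcp_pos: [0.5929, 0.1965, 0.189]
eef_rot: [3.141, 0.001, -0.002]
wrist_force: [-0.4, -0.3, 0.2]
opening: 0.0854
grip_force: 0.0
[0.59285751 0.19653446 0.18896322] 0.08541665056884948
blue 1238 [0.595  0.1995 0.0919] [0.5941 0.1994 0.0897] [0.028 0.028 0.009]
cap 814 [0.4757 0.205  0.0915] [0.4737 0.2051 0.0896] [0.027 0.027 0.009]
white 1356 [0.6006 0.3235 0.0917] [0.5997 0.3249 0.0897] [0.028 0.028 0.009]
```

View pics/w5.png

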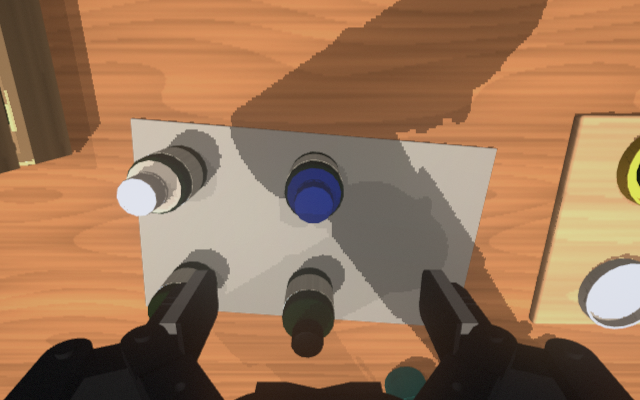

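Blue (315,200) is below the gripper; white is at (140,195) and cap at (307,335), undisturbed. I'll grip blue and lift it high enough to clear the standing yellow bottle.

```bash
python3 -m inch '0 0 0 0.08 -0.15 1 1;0 0 0 0 0 1 1;0 0 0 0 0 1 1;0 0 0 0 0 1 1;0 0 0 0 0 1 1;0 0 0 0 0 1 1;0 0 0 0 0 1 1;0 0 0 0 0 0.6 1;0 0 0 0 0 0 1;0 0 0 0 0 0 -1;0 0 0 0 0 0 -1;0 0 0 0 0 0 -1;0 0 0 0 0 0 -1;0 0 0 0 0 0 -1;0 0 0 0 0 0 -1;0 0 0 0 0 0 -1' 40 && python3 -m inch '0 0 0 0 0 -0.5 -1;0 0 0 0 0 -1 -1;0 0 0 0 0 -1 -1;0 0 0 0 0 -1 -1;0 0 0 0 0 -1 -1;0 0 0 0 0 -1 -1;0 0 0 0 0 -1 -1;0 0 0 0 0 -0.5 -1;0 0 0 0 0 0 -1;0 0 0 0 0 0 -1'
```

```text
time_s: 19.87
tcp_pos: [0.5961, 0.2004, 0.0397]
eef_rot: [-3.141, -0.002, -0.005]
wrist_force: [-0.4, 0.1, 5.3]
opening: 0.0463
grip_force: 41.8
time_s: 20.7
tcp_pos: [0.5946, 0.2001, 0.1775]
eef_rot: [-3.141, -0.001, 0.001]
wrist_force: [1.5, 0.7, -1.6]
opening: 0.0467
grip_force: 41.4
```

```bash
python3 -m inch '0 0 0 0 0.4 0 -1;0 0 0 0 1 0 -1;0 0 0 0 1 0 -1;0 0 0 0 1 0 -1;0 0 0 0 1 0 -1;0 0 0 0 1 0 -1;0 0 0 0 1 0 -1;0 0 0 0 1 0 -1;0 0 0 0 1 0 -1;0 0 0 0 1 0 -1;0 0 0 0 1 0 -1;0 0 0 0 1 0 -1;0 0 0 0 1 0 -1;0 0 0 0 1 0 -1;0 0 0 0 1 0 -1;0 0 0 0 1 0 -1;0 0 0 0 1 0 -1;0 0 0 0 1 0 -1;0 0 0 0 1 0 -1;0 0 0 0 1 0 -1' && python3 -m inch '0 0 0 0 1 0 -1;0 0 0 0 1 0 -1;0 0 0 0 1 0 -1;0 0 0 0 1 0 -1;0 0 0 0 1 0 -1;0 0 0 0 0.3 0.5 -1;0 0 0 0 0 1 -1;0 0 0 0 0 1 -1;0 0 0 0 0 0.5 -1;0 0 0 0 0 0 -1;0 0 0 0 0 0 -1;0 0 0 0 0 0 -1'; python3 co.py w6.png
```

```text
time_s: 22.37
tcp_pos: [0.594, -0.1893, 0.176]
eef_rot: [-3.141, -0.001, 0.005]
wrist_force: [0.3, 0.8, -1.5]
opening: 0.0469
grip_force: 41.5
time_s: 23.37
tcp_pos: [0.5959, -0.2942, 0.119]
eef_rot: [3.141, 0.002, 0.002]
wrist_force: [0.6, -0.9, -0.8]
opening: 0.0462
grip_force: 41.5
[ 0.5959077  -0.29422104  0.11897324] 0.046219315037931724
yellow 2019 [ 0.6039 -0.1139] rms 0.0059 ztop 0.0314
blue 1014 [ 0.5944 -0.2941] rms 0.001 ztop 0.0262
white 917 [ 0.4751 -0.1122] rms 0.001 ztop 0.026
red 166 [ 0.479  -0.3003] rms 0.001 ztop 0.0261
```

```bash
python3 -m inch '0 0 0 -0.06 0 0.9 -1;0 0 0 0 0 0.9 -1;0 0 0 0 0 0.7 -1;0 0 0 0 0 0.4 -1;0 0 0 0 0 0.15 -1;0 0 0 0 0 0.1 -1;0 0 0 0 0 0 -1;0 0 0 0 0 0 -1' && python3 -m inch '0 0 0 0 0 0.1 -1;0 0 0 0 0 0.05 -1;0 0 0 0 0 0 -1;0 0 0 0 0 0 -1'
```

```text
time_s: 24.08
tcp_pos: [0.5949, -0.2943, 0.0561]
eef_rot: [3.141, 0.002, 0.003]
wrist_force: [1.1, 0.3, -0.7]
opening: 0.0469
grip_force: 41.5
time_s: 24.42
tcp_pos: [0.5946, -0.2942, 0.0527]
eef_rot: [3.141, 0.002, 0.002]
wrist_force: [-0.3, 1.0, 2.3]
opening: 0.0468
grip_force: 41.6
```

```bash
python3 -m inch '0 0 0 0 0 0 1;0 0 0 0 0 0 1;0 0 0 0 0 0 1;0 0 0 0 0 0 1;0 0 0 0 0 0 1;0 0 0 0 0 -0.5 1;0 0 0 0 0 -1 1;0 0 0 0 0 -1 1;0 0 0 0 0 -1 1;0 0 0 0 0 -1 1;0 0 0 0 0 -1 1;0 0 0 0 0 -1 1;0 0 0 0 0 -0.5 1;0 0 0 0 0 0 1' && python3 -m inch '0 0 0 0 -1 0 1;0 0 0 0 -1 0 1;0 0 0 0 -1 0 1;0 0 0 0 -1 0 1;0 0 0 0 -1 0 1;0 0 0 0 -1 0 1;0 0 0 0 -1 0 1;0 0 0 0 -1 0 1;0 0 0 0 -1 0 1;0 0 0 0 -1 0 1;0 0 0 0 -1 0 1;0 0 0 0 -1 0 1;0 0 0 0 -1 0 1;0 0 0 0 -1 0 1;0 0 0 0 -1 0 1;0 0 0 0 -1 0 1;0 0 0 0 -1 0 1;0 0 0 0 -1 0 1;0 0 0 0 -1 0 1;0 0 0 0 -1 0 1' && python3 -m inch '0 0 0 0 -1 0 1;0 0 0 0 -1 0 1;0 0 0 0 -1 0 1;0 0 0 0 -1 0 1;0 0 0 0 -1 0 1;0 0 0 0 -1 0 1;0 0 0 0 -1 0 1;0 0 0 0 -1 0 1;0 0 0 0.1 -1 0 1;0 0 0 0.1 -1 0 1;0 0 0 0.1 -0.9 0 1;0 0 0 0 0 0 1;0 0 0 0 0 0 1;0 0 0 0 0 0 1'; python3 bo.py w7.png
```

```text
time_s: 25.58
tcp_pos: [0.5954, -0.2947, 0.1955]
eef_rot: [3.139, 0.002, 0.009]
wrist_force: [0.2, 0.2, 0.7]
opening: 0.0856
grip_force: 0.0
time_s: 27.25
tcp_pos: [0.5931, 0.1069, 0.1906]
eef_rot: [3.141, 0.001, -0.003]
wrist_force: [0.7, -1.0, 0.0]
opening: 0.0854
grip_force: 0.0
time_s: 28.42
tcp_pos: [0.5993, 0.3235, 0.191]
eef_rot: [3.141, 0.001, -0.002]
wrist_force: [0.1, 0.9, 0.6]
opening: 0.0854
grip_force: 0.0
[0.59933342 0.3234678  0.19096695] 0.0853713087196503
white 1211 [0.6008 0.3252 0.092 ] [0.6    0.3253 0.0899] [0.029 0.028 0.01 ]
cork 438 [0.4825 0.3262 0.0912] [0.4809 0.3263 0.0895] [0.019 0.019 0.009]
```

View pics/w7.png

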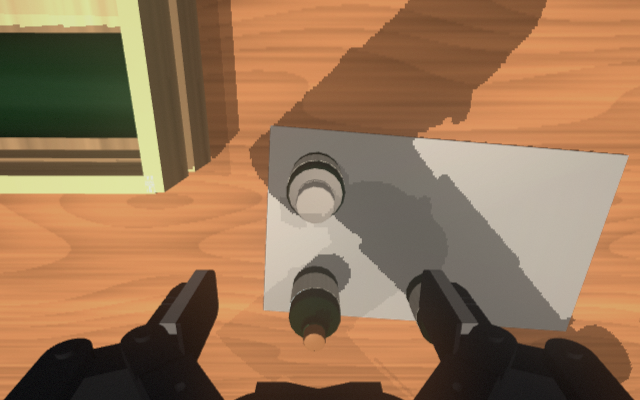

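White (316,195) is below the gripper and cork is at (315,310). The crate is close on the left, so I'll check clearance before descending.

Run:
```python
from h import *
s=telemetry.get_state();w=cloud(snapshot('wrist'),s).reshape(-1,3)
t=w[(w[:,1]>.345)&(w[:,2]>.02)&(w[:,2]<.16)&(w[:,0]>.5)]
for x in np.arange(.5,.75,.025):
    q=t[abs(t[:,0]-x)<.0125]
    if len(q)>5: print(x.round(3),'min y',np.percentile(q[:,1],1).round(3),'max z',np.percentile(q[:,2],99).round(3))
```

```text
0.6 min y 0.345 max z 0.066
0.625 min y 0.423 max z 0.113
0.65 min y 0.423 max z 0.113
0.675 min y 0.423 max z 0.113
0.7 min y 0.423 max z 0.113
0.725 min y 0.423 max z 0.113
```

```bash
python3 -m inch '0 0 0 0.03 -0.09 1 1;0 0 0 0 0 1 1;0 0 0 0 0 1 1;0 0 0 0 0 1 1;0 0 0 0 0 1 1;0 0 0 0 0 1 1;0 0 0 0 0 1 1;0 0 0 0 0 0.65 1;0 0 0 0 0 0 1;0 0 0 0 0 0 -1;0 0 0 0 0 0 -1;0 0 0 0 0 0 -1;0 0 0 0 0 0 -1;0 0 0 0 0 0 -1;0 0 0 0 0 0 -1;0 0 0 0 0 0 -1' 40 && python3 -m inch '0 0 0 0 0 -0.5 -1;0 0 0 0 0 -1 -1;0 0 0 0 0 -1 -1;0 0 0 0 0 -1 -1;0 0 0 0 0 -1 -1;0 0 0 0 0 -1 -1;0 0 0 0 0 -1 -1;0 0 0 0 0 -0.5 -1;0 0 0 0 0 0 -1;0 0 0 0 0 0 -1'
```

```text
time_s: 29.85
tcp_pos: [0.6012, 0.3262, 0.0408]
eef_rot: [-3.14, -0.002, -0.004]
wrist_force: [0.4, -0.8, 5.5]
opening: 0.0467
grip_force: 41.9
time_s: 30.68
tcp_pos: [0.5999, 0.326, 0.1785]
eef_rot: [-3.141, -0.001, 0.001]
wrist_force: [0.2, 0.1, -2.9]
opening: 0.0467
grip_force: 41.4
```

```bash
python3 -m inch '0 0 0 -0.1 0.5 0 -1;0 0 0 -0.3 1 0 -1;0 0 0 -0.3 1 0 -1;0 0 0 -0.3 1 0 -1;0 0 0 -0.3 1 0 -1;0 0 0 -0.3 1 0 -1;0 0 0 -0.3 1 0 -1;0 0 0 -0.3 1 0 -1;0 0 0 -0.3 1 0 -1;0 0 0 -0.3 1 0 -1;0 0 0 -0.3 1 0 -1;0 0 0 -0.3 1 0 -1;0 0 0 -0.3 1 0 -1;0 0 0 -0.3 1 0 -1;0 0 0 -0.3 1 0 -1;0 0 0 -0.3 1 0 -1;0 0 0 -0.3 1 0 -1;0 0 0 -0.3 1 0 -1;0 0 0 -0.3 1 0 -1;0 0 0 -0.3 1 0 -1' && python3 -m inch '0 0 0 -0.3 1 0 -1;0 0 0 -0.1 1 0 -1;0 0 0 0 0.4 0.5 -1;0 0 0 0 0 1 -1;0 0 0 0 0 1 -1;0 0 0 0 0 0.5 -1;0 0 0 0 0 0 -1;0 0 0 0 0 0 -1;0 0 0 0 0 0 -1'; python3 co.py w8.png
```

```text
time_s: 32.35
tcp_pos: [0.4827, -0.0656, 0.1773]
eef_rot: [3.142, 0.001, -0.005]
wrist_force: [0.5, 0.1, -2.0]
opening: 0.0467
grip_force: 41.4
time_s: 33.1
tcp_pos: [0.4767, -0.1124, 0.1191]
eef_rot: [3.141, 0.002, 0.0]
wrist_force: [0.4, -0.5, -1.6]
opening: 0.0466
grip_force: 41.4
[ 0.47674646 -0.11235416  0.11910204] 0.046635869145617424
yellow 1138 [ 0.6059 -0.1165] rms 0.0024 ztop 0.0264
blue 1927 [ 0.5961 -0.3028] rms 0.0064 ztop 0.0319
white 999 [ 0.4747 -0.111 ] rms 0.001 ztop 0.0262
red 2078 [ 0.477  -0.3036] rms 0.0069 ztop 0.0313
```

```bash
python3 -m inch '0 0 0 -0.08 0 0.9 -1;0 0 0 0 0 0.9 -1;0 0 0 0 0 0.7 -1;0 0 0 0 0 0.4 -1;0 0 0 0 0 0.15 -1;0 0 0 0 0 0.05 -1;0 0 0 0 0 0 -1;0 0 0 0 0 0 -1' && python3 -m inch '0 0 0 0 0 0.1 -1;0 0 0 0 0 0.05 -1;0 0 0 0 0 0 -1;0 0 0 0 0 0 -1'
```

```text
time_s: 33.82
tcp_pos: [0.4758, -0.1123, 0.0579]
eef_rot: [3.141, 0.002, 0.003]
wrist_force: [0.5, 0.7, -2.9]
opening: 0.0467
grip_force: 41.4
time_s: 34.15
tcp_pos: [0.475, -0.1123, 0.054]
eef_rot: [3.142, 0.001, 0.0]
wrist_force: [-0.1, -0.4, -1.8]
opening: 0.0465
grip_force: 41.4
```

```bash
python3 -m inch '0 0 0 0 0 0.06 -1;0 0 0 0 0 0 -1;0 0 0 0 0 0 -1' && python3 -m inch '0 0 0 0 0 0 1;0 0 0 0 0 0 1;0 0 0 0 0 0 1;0 0 0 0 0 0 1;0 0 0 0 0 0 1;0 0 0 0 0 -0.5 1;0 0 0 0 0 -1 1;0 0 0 0 0 -1 1;0 0 0 0 0 -1 1;0 0 0 0 0 -1 1;0 0 0 0 0 -1 1;0 0 0 0 0 -1 1;0 0 0 0 0 -1 1;0 0 0 0 0 -1 1;0 0 0 -1 0 0 1;0 0 0 -1 0 0 1;0 0 0 -1 0 0 1;0 0 0 -1 0 0 1;0 0 0 0 0 0 1;0 0 0 0 0 0 1'
python3 - <<'E'
from h import *
p=snapshot('top');q=snapshot('side');cv2.imwrite('pics/end.png',cv2.cvtColor(np.vstack([p['img'][100:300,120:520],q['img'][120:340,200:600]]),cv2.COLOR_RGB2BGR))
w=np.vstack([cloud(p).reshape(-1,3)])
for n,c in dict(Y=(.605,-.117),B=(.595,-.294),W=(.475,-.1115),R=(.4785,-.3005),cap=(.472,.203),cork=(.479,.324)).items():
    t=w[(np.hypot(w[:,0]-c[0],w[:,1]-c[1])<.04)&(w[:,2]>.086)]
    print(n,c,len(t),t.mean(0).round(3))
E
```

```text
time_s: 34.4
tcp_pos: [0.4752, -0.1124, 0.0538]
eef_rot: [3.141, 0.002, 0.001]
wrist_force: [-4.6, 2.5, 7.7]
opening: 0.0466
grip_force: 42.3
time_s: 36.07
tcp_pos: [0.3946, -0.1124, 0.2231]
eef_rot: [-3.142, -0.001, -0.002]
wrist_force: [-0.1, -0.7, 0.5]
opening: 0.0857
grip_force: 0.0
Y (0.605, -0.117) 150 [ 0.599 -0.119  0.104]
B (0.595, -0.294) 149 [ 0.587 -0.294  0.104]
W (0.475, -0.1115) 44 [ 0.437 -0.112  0.645]
R (0.4785, -0.3005) 156 [ 0.473 -0.3    0.104]
cap (0.472, 0.203) 33 [0.472 0.212 0.094]
cork (0.479, 0.324) 53 [0.478 0.324 0.093]
```

View pics/end.png

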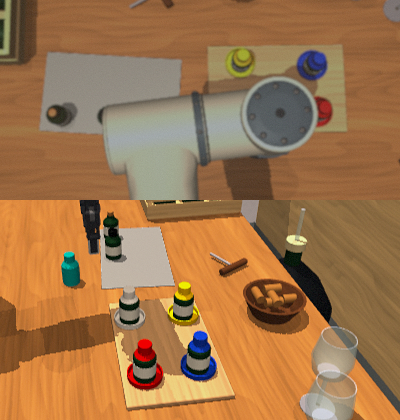

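The final view shows all four bottles upright in their own coasters: white (129,310), yellow (183,303), red (145,365) and blue (199,355). Cork and cap are still in place on the mat, and the gripper is clear.

```bash
python3 -c "
from rig import workorder
print(workorder.hand_in())"
```

```text
the job is handed in; nothing more can be done
None
```

The job is handed in: the red, blue, yellow and white bottles stand upright and released in the coasters of their own colours, and the cork and cap bottles were left where they stood, finishing at about 36 s of the 112 s allowed; no verdict came back.

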